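# Set out the reference kit in its foam nests

## Task

Set out the packing reference kit in the four foam nests: the red cap in the small round nest with the red floor, the white cap in the small round nest with the white floor, the white paper label roll that lies beside the caps in the large round nest and the bench timer in the square nest. Each must lie fully down in its pocket, flat on the pocket floor with its top side up, and be let go. Do not shift the black loupe or the roll of brown tape.

Things in the scene. Friction and masses are not known exactly. Their poses are not given: they have to be found in the camera images.
- red_cap: Red screw cap standing on the bench, neck up: knurled skirt 36 mm in diameter from 0 to 17 mm height (38 mm over the ribs), then a round neck 16 mm in diameter up to 34 mm. About 20 g. Origin: centre of the underside, z up along the neck. The neck (18 to 34 mm height) is the easy grip; gripping the skirt by its lowest 6 mm would make the fingers meet the foam.
- white_cap: White screw cap, the same shape and size as the red one. Origin: centre of the underside, z up along the neck.
- paper_roll: Roll of white paper labels lying flat (axis upright) on the open bench in line with the caps and the timer (a like roll far behind the rail is no part of the job), 59 mm in diameter, 30 mm high, 50 g. Origin: centre of the underside, z up. Grip it across the outside, fingertips 8 mm or more above its underside.
- bench_timer: White square bench timer lying flat, 62x62 mm, 20 mm high (22 mm over its coloured buttons), 70 g. Origin: centre of the underside, z up, x and y square to its sides. Grip it across two opposite sides, fingertips 8 mm or more above its underside.
- nest_red_floor: Charcoal foam block, 92x92 mm, 12 mm high, fixed to the bench. In its top is a centred pocket 52 mm in diameter, 6 mm deep, whose floor is red. Origin: centre of the block's underside, so the pocket floor is at +6 mm and the top face at +12 mm; z up, yaw of no importance.
- nest_white_floor: Charcoal foam block, 92x92 mm, 12 mm high, fixed to the bench. In its top is a centred pocket 52 mm in diameter, 6 mm deep, whose floor is white. Origin: centre of the block's underside, so the pocket floor is at +6 mm and the top face at +12 mm; z up, yaw of no importance.
- nest_large_round: Charcoal foam block, 92x92 mm, 12 mm high, fixed to the bench. In its top is a centred pocket 73 mm in diameter, 6 mm deep, whose floor is yellow. Origin: centre of the block's underside, so the pocket floor is at +6 mm and the top face at +12 mm; z up, yaw of no importance.
- nest_square: Charcoal foam block, 92x92 mm, 12 mm high, fixed to the bench. In its top is a centred pocket 76x76 mm, square with the block, 6 mm deep, whose floor is yellow. Origin: centre of the block's underside, so the pocket floor is at +6 mm and the top face at +12 mm; z up, x and y square to the pocket's sides, so the timer goes in at this yaw or any quarter turn from it.
- black_loupe: Bystander: black loupe standing on the bench, 39 mm in diameter, 37 mm high, loose. Origin: centre of its underside. Leave it alone.
- brown_tape: Bystander: ring-shaped roll of brown tape lying flat, 87 mm in diameter, 18 mm high, loose. Origin: centre of its underside. Leave it alone.
Not all that is in view belongs to the job. Leave any orange look-alike of the paper_roll alone.

How it is judged:
By the outcome, as a careful person would: the job done as asked, in the order asked, and still so for the second after the job is handed in, with the robot touching nothing.
It also fails if it takes over 96 s, if anything falls off the work surface, if the arm or the gripper's body presses on something with over 40 N, if the wrist force passes 120 N, or if a joint passes its speed limit or range.

## Robot

A 6-joint arm with a two-finger parallel gripper is mounted at the origin on a cart in front of the work surface, level with it; the furniture and walls round the work are solid. World frame = base frame: x ahead of the robot, y to its left, z up, the work surface at z = 0. Lengths are in m, angles in degrees, forces in N, time in s.
With the tool pointing down it reaches from about 0.375 to 0.9 m from the base axis. Payload 3.1 kg.
Tool frame: the origin (TCP) lies at the very end of the fingers, on their centre line; the grasp point (between the pads) lies 19 mm behind it; z points along the fingers, y is the direction in which the jaws open and shut (so a half turn about z gives the same grasp; the last joint's range is limited). The gripper opens to 87 mm and grips with 3 to 60 N. Pads are 19 mm wide; open, the fingers measure 117 mm over their backs; the gripper's body (75 mm by 190 mm) begins 51 mm behind the grasp point.
Start: joints at [64.028, 30.224, 82.088, -0, 67.689, -10.227], TCP at [0.17, 0.602, 0.201] pointing down, gripper open.
Joint ranges: [-176.69, 176.69], [-43.24, 126.21], [12.49, 139.97], [-82, 262], [0, 151.66], [-163.58, 163.58]. Speed limits (degrees/s): [159.86, 159.86, 180, 180, 180, 180].

## Interface

Orientations are given as a 3x3 rotation matrix whose columns are the frame's x, y, z axes.
In Python, from rig import read_state, capture, hand_in gives the robot as it stands. The module is installed in compiled form; this text tells all that it offers.
- The arm moves only by the tool send_rows, never from a script. Its argument "moves" is one flat list of numbers, 7 for each row, row after row: the turn, a rotation vector about the world's x, y, z in degrees, then the shift along the world's x, y, z in cm, then the gripper's target within -1 to 1 (fully open at 1, half-way at 0, shut at -1). In form: [rx, ry, rz, tx, ty, tz, hand, rx, ry, rz, tx, ty, tz, hand, ...]. A call has 1 to 20 rows; each row shifts and turns the commanded pose from where the row before left it; what a row does not reach is not made up. A row lasts 1/10 s, in which the tool goes at most 50 mm and 8.59 degrees, less where a joint would pass 70% of its speed; a pose out of reach is approached as far as the arm can. A call with a gripper value outside its range is refused whole. The fingers move at their own pace and stop on an object; the grip force is fixed at half the most. Time passes only in rows, so rows that do not move let the fingers close. It gives the time, the measured TCP pose, the force and the opening at its end, in the units of the state.
- read_state(): the state, without advancing time (a new reading comes with each control period).
- capture(name): name is "side" or "top" or "wrist"; returns a dict with "pixels" (384x512x3 uint8, red, green, blue), "vertical_fov" (degrees; the focal length in pixels is half the picture's height over the tangent of half this angle, whatever the lens; pixels are square), "cx", "cy" (the principal point, pixels), "rvec" (rotation vector, rad) and "tvec" (3), from world to camera coordinates, as OpenCV has them. Camera axes: x right, y down, z forward; pixel columns grow to the right and rows downward; lengths in m; the calibration is good to about 2 mm. The wrist camera is an equidistant fisheye: a pixel r from the principal point sees the ray r / f radians off the axis. A picture is of the moment at which its call begins. There is no depth.
- hand_in(): hands the job in, once; it reports no verdict.
The state is a dict: "time_s": time; "joint_positions": joint angles; "qvel": joint speeds; "tau": joint torques, N m; "position": TCP position; "tcp_rot": TCP orientation; "force": force on the tool from outside, world axes, zero at the start; "moment": the same for the moment, N m; "opening": opening from 0.0 (shut) to 1.0 (fully open).
Only numpy, scipy, OpenCV 4.12 (cv2) and the standard library are available. Lean on these libraries where they do the work, as an engineer would, in place of code of your own. Each camera call takes 0.05 s, during which the arm holds its last target.

## Working session

There is one attempt and no reset: what is moved stays moved. The work goes in short steps, Python scripts to look and compute and a tool call to move; the robot and the scene stay as the last step left them, time stands still between calls to the robot, and variables do not carry over. Pictures are saved under pics/ and viewed, and the job is handed in when it is done.

Besides the shell and the picture viewer there is one more tool, called by a JSON object that holds its "name" and its "arguments", one argument or row to a line. send_rows: Moves the arm, as the interface text tells. Its arguments: {"type":"object","properties":{"moves":{"type":"array","items":{"type":"number"}}},"required":["moves"]}

```bash
mkdir -p pics; cat > h.py <<'E'
import numpy as np, cv2
from rig import read_state, capture
def snap(n,out):
    c=capture(n); cv2.imwrite('pics/'+out+'.png',c['pixels'][:,:,::-1]); np.save('pics/'+out+'.npy',c,allow_pickle=True); return c
def load(out): return np.load('pics/'+out+'.npy',allow_pickle=True).item()
def ray(c,u,v,fish=False):
    h=c['pixels'].shape[0]; f=h/2/np.tan(np.radians(c['vertical_fov'])/2)
    x=(u-c['cx'])/f; y=(v-c['cy'])/f
    if fish:
        r=np.hypot(x,y)+1e-12; d=np.array([x/r*np.sin(r),y/r*np.sin(r),np.cos(r)])
    else: d=np.array([x,y,1.])
    R=cv2.Rodrigues(np.array(c['rvec'],float))[0]; t=np.array(c['tvec'],float).ravel()
    return -R.T@t, R.T@d
def onz(c,u,v,z,fish=False):
    o,d=ray(c,u,v,fish); return o+d*(z-o[2])/d[2]
def proj(c,P):
    h=c['pixels'].shape[0]; f=h/2/np.tan(np.radians(c['vertical_fov'])/2)
    R=cv2.Rodrigues(np.array(c['rvec'],float))[0]; p=R@np.array(P,float)+np.array(c['tvec'],float).ravel()
    return p[0]/p[2]*f+c['cx'],p[1]/p[2]*f+c['cy']
E
python3 - <<'E'
from h import *
for n in ['side','top','wrist']:
    c=snap(n,n+'0'); o,d=ray(c,c['cx'],c['cy']); print(n,c['vertical_fov'],o,d)
s=read_state(); print(s['time_s'],s['position'],s['tcp_rot'],s['force'],s['opening'])
E
```

```text
side 52.07741511314051 [0.46051301 0.93248252 0.38089138] [ 0.12035311 -0.93670024 -0.32879748]
top 42.4877024586168 [ 0.45339315 -0.00642529  1.24728116] [ 0.09823049 -0.0010108  -0.99516318]
wrist 65.70646984690485 [0.10303031 0.61934105 0.38350577] [ 0.24619221 -0.07068883 -0.96663979]
0.15 [0.16929515 0.60099647 0.19988399] [[-9.62474013e-01  2.71372863e-01 -7.37454433e-04]
 [ 2.71373706e-01  9.62472837e-01 -1.53304368e-03]
 [ 2.93753407e-04 -1.67564045e-03 -9.99998553e-01]] [ 0.01660918  1.23944246 -0.22440982] 0.9966832549986737
```

View pics/side0.png

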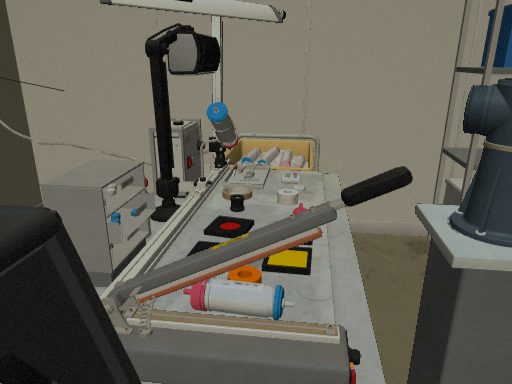

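View pics/top0.png

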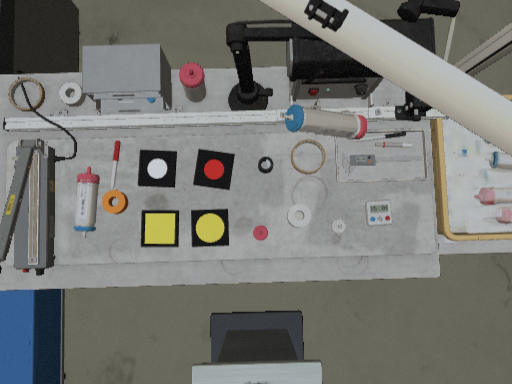

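View pics/wrist0.png

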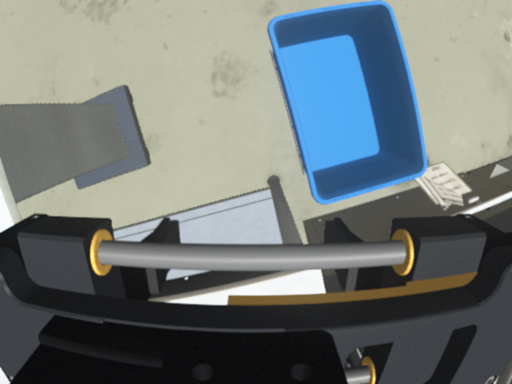

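```bash
python3 - <<'E'
from h import *
t=load('top0'); s=load('side0')
for P in [(0,0,0),(0.17,.6,.2),(.5,0,0),(.4,.2,0)]: print(P,proj(t,P),proj(s,P))
im=t['pixels']
cv2.imwrite('pics/topz.png',cv2.resize(im[130:280,120:410],None,fx=2.75,fy=2.75,interpolation=cv2.INTER_CUBIC)[:,:,::-1])
cv2.imwrite('pics/topz2.png',cv2.resize(im[0:200,180:450],None,fx=2.9,fy=2.9,interpolation=cv2.INTER_CUBIC)[:,:,::-1])
cv2.imwrite('pics/sidez.png',cv2.resize(s['pixels'][130:330,130:360],None,fx=3,fy=3,interpolation=cv2.INTER_CUBIC)[:,:,::-1])
E
```

```text
(0, 0, 0) (np.float64(258.38286937458287), np.float64(426.8424654826987)) (np.float64(497.12377074582923), np.float64(228.03830753883454))
(0.17, 0.6, 0.2) (np.float64(-35.72533007282931), np.float64(386.2147831300409)) (np.float64(643.6658107856272), np.float64(284.8049343182748))
(0.5, 0, 0) (np.float64(252.4091692146575), np.float64(220.33629736716958)) (np.float64(288.57506075208244), np.float64(216.91474654231874))
(0.4, 0.2, 0) (np.float64(173.67061890961986), np.float64(262.6876895526752)) (np.float64(332.1334651885571), np.float64(256.29941978341714))
```

View pics/topz.png

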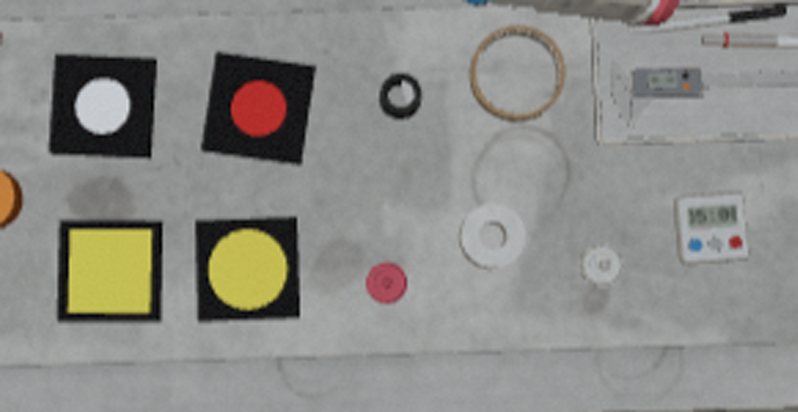

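View pics/topz2.png

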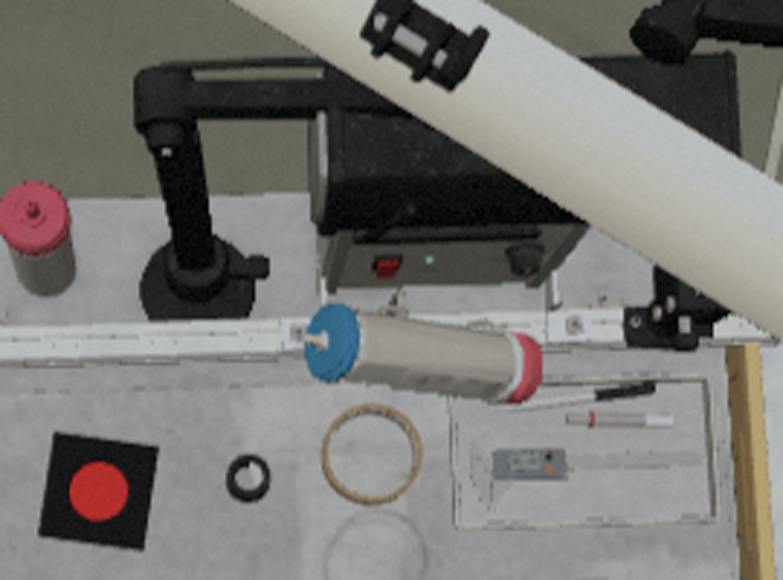

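View pics/sidez.png

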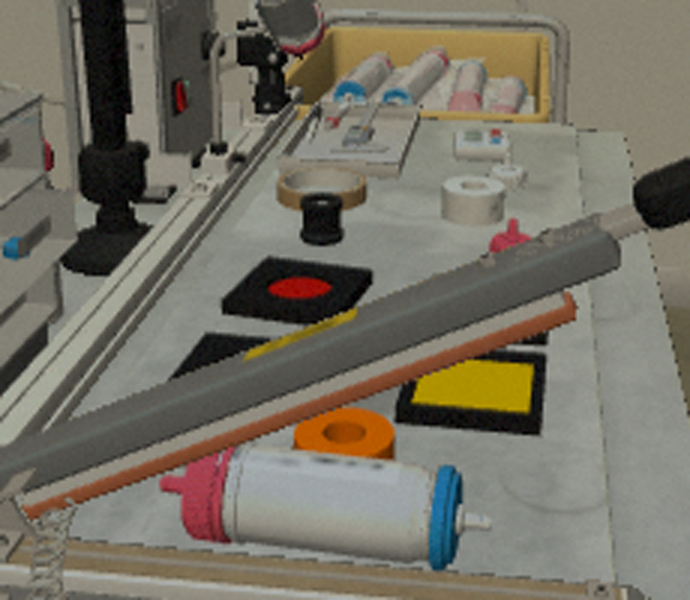

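```bash
python3 - <<'E'
from h import *
t=load('top0'); s=load('side0')
for u,v in [(410,172),(345,200),(322,218),(115,300)]:
    o,d=ray(s,u,v); print([ (o+d*(y-o[1])/d[1]).round(3).tolist() for y in (.5,.55,.6)])
hsv=cv2.cvtColor(t['pixels'],cv2.COLOR_RGB2HSV)
def blobs(m,a=60):
    n,l,st,ce=cv2.connectedComponentsWithStats(m.astype(np.uint8)*255)
    return [(st[i],ce[i],l==i) for i in range(1,n) if st[i][4]>a]
H,S,V=[hsv[:,:,i].astype(int) for i in range(3)]
roi=np.zeros(H.shape,bool); roi[130:255,125:410]=1
def rep(name,m,z,a=40):
    for st,ce,l in blobs(m&roi,a):
        cnt=max(cv2.findContours(l.astype(np.uint8),0,cv2.CHAIN_APPROX_NONE)[0],key=cv2.contourArea)
        r=cv2.minAreaRect(cnt); box=cv2.boxPoints(r)
        c=onz(t,*ce,z); mm=[onz(t,*p,z)[:2] for p in box]
        P=np.array(mm); e=P[1]-P[0]
        print(name,st.tolist(),'z',z,c.round(4)[:2],'size',np.linalg.norm(P[1]-P[0]).round(4),np.linalg.norm(P[2]-P[1]).round(4),'yaw',np.degrees(np.arctan2(e[1],e[0])).round(1),'rectc',P.mean(0).round(4))
rep('yellow',(H>20)&(H<35)&(S>110)&(V>120),.006)
rep('red',((H<6)|(H>174))&(S>110)&(V>100),.006)
rep('pink',((H<6)|(H>170))&(S>80)&(V>80),.017)
rep('dark',(V<60),.012,300)
rep('bright',(V>195)&(S<40),.02)
E
```

```text
[[0.348, 0.5, 0.265], [0.361, 0.55, 0.278], [0.374, 0.6, 0.292]]
[[0.415, 0.5, 0.229], [0.42, 0.55, 0.246], [0.426, 0.6, 0.264]]
[[0.44, 0.5, 0.205], [0.442, 0.55, 0.225], [0.445, 0.6, 0.246]]
[[0.712, 0.5, 0.068], [0.683, 0.55, 0.104], [0.654, 0.6, 0.14]]
yellow [145, 213, 30, 31, 925] z 0.006 [0.4876 0.2335] size 0.073 0.075 yaw -91.7 rectc [0.4876 0.2334]
yellow [196, 213, 28, 30, 654] z 0.006 [0.4853 0.1079] size 0.0679 0.0725 yaw -91.7 rectc [0.4851 0.108 ]
red [356, 130, 11, 8, 49] z 0.006 [ 0.7135 -0.2839] size 0.0282 0.0141 yaw -35.8 rectc [ 0.7136 -0.284 ]
red [204, 159, 20, 21, 322] z 0.006 [0.6327 0.0949] size 0.0485 0.0489 yaw -46.1 rectc [0.6327 0.0949]
red [253, 226, 15, 14, 158] z 0.006 [ 0.4689 -0.0186] size 0.0336 0.0335 yaw -65.2 rectc [ 0.4691 -0.0187]
pink [355, 130, 12, 9, 60] z 0.017 [ 0.7097 -0.2801] size 0.0333 0.0141 yaw -37.6 rectc [ 0.7094 -0.2799]
pink [204, 159, 20, 21, 332] z 0.017 [0.6312 0.0937] size 0.0479 0.0507 yaw -91.7 rectc [0.6312 0.094 ]
pink [253, 226, 15, 14, 170] z 0.017 [ 0.469  -0.0184] size 0.0348 0.0322 yaw -91.7 rectc [ 0.4687 -0.018 ]
dark [194, 149, 40, 41, 945] z 0.012 [0.6317 0.0943] size 0.0904 0.0922 yaw -9.1 rectc [0.632  0.0944]
dark [138, 150, 39, 37, 960] z 0.012 [0.6379 0.2369] size 0.0909 0.0933 yaw -3.5 rectc [0.6384 0.2369]
dark [191, 209, 38, 37, 599] z 0.012 [0.4851 0.1073] size 0.0913 0.0887 yaw -89.8 rectc [0.4854 0.1071]
dark [141, 210, 38, 37, 373] z 0.012 [0.4869 0.2318] size 0.0927 0.0896 yaw -91.7 rectc [0.4874 0.2322]
bright [148, 160, 19, 18, 266] z 0.02 [0.6372 0.2356] size 0.0453 0.043 yaw -91.7 rectc [0.6362 0.2354]
```

```bash
python3 - <<'E'
from h import *
t=load('top0'); im=t['pixels'].astype(int); V=im.max(2); 
for n,(u,v),h,z in [('roll',(299,215),18,.03),('cap',(338,226),12,.017),('timer',(379,213),19,.02)]:
    W=im[v-h:v+h+1,u-h:u+h+1].astype(np.uint8)
    U=cv2.resize(W,None,fx=6,fy=6,interpolation=cv2.INTER_CUBIC)
    g=U.max(2); 
    th,m=cv2.threshold(g,0,255,cv2.THRESH_OTSU)
    if n=='timer': m=cv2.morphologyEx(m,cv2.MORPH_CLOSE,np.ones((25,25)))
    cnt=max(cv2.findContours(m,0,cv2.CHAIN_APPROX_NONE)[0],key=cv2.contourArea)
    r=cv2.minAreaRect(cnt); (cx,cy),rad=cv2.minEnclosingCircle(cnt)
    f=lambda p: onz(t,(p[0]+.5)/6-.5+u-h,(p[1]+.5)/6-.5+v-h,z)[:2]
    P=np.array([f(p) for p in cv2.boxPoints(r)]); e=P[1]-P[0]
    print(n,th,'rect',P.mean(0).round(4),np.linalg.norm(e).round(4),np.linalg.norm(P[2]-P[1]).round(4),np.degrees(np.arctan2(e[1],e[0])).round(1),'circ',f((cx,cy)).round(4), [f(p).round(4).tolist() for p in P*0+0][:0])
    cv2.drawContours(U,[cnt],-1,(255,0,0),1); cv2.imwrite(f'pics/w_{n}.png',U[:,:,::-1])
a=[cv2.imread(f'pics/w_{n}.png') for n in('roll','cap','timer')]
cv2.imwrite('pics/w.png',cv2.hconcat([cv2.resize(x,(260,260)) for x in a]))
E
```

```text
roll 158.0 rect [ 0.5089 -0.1114] 0.0832 0.0907 -91.7 circ [ 0.5088 -0.1089] []
cap 157.0 rect [ 0.4793 -0.2133] 0.0334 0.0344 -77.0 circ [ 0.4803 -0.2141] []
timer 154.0 rect [ 0.5182 -0.3178] 0.099 0.0741 -86.5 circ [ 0.5251 -0.3203] []
```

View pics/w.png

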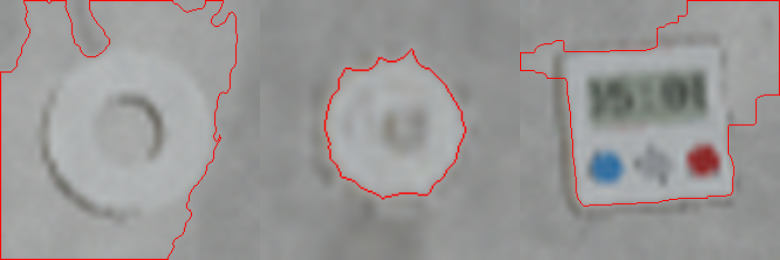

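```bash
python3 - <<'E'
from h import *
t=load('top0'); s=load('side0')
def tri(a,b):
    o1,d1=ray(t,*a);o2,d2=ray(s,*b)
    k=np.linalg.lstsq(np.array([d1,-d2]).T,o2-o1,rcond=None)[0]
    return (o1+d1*k[0]).round(3),(o2+d2*k[1]).round(3)
print('bluecap',tri((295,119),(217,110)))
print('redend',tri((362,127),(234,142)))
print('armtop',tri((238,30),(155,45)))
print('roll',tri((299,215),(288,192)))
print('redneck',tri((260.5,232.5),(301,207)))
for n,p,z in [('roll',(298.6,215),.03),('timer',(378.9,211.8),.02),('cap',(338.5,226.5),.02),('loupe',(265.5,164.5),.037),('tape',(308,156),.018)]: print(n,onz(t,*p,z).round(4))
E
```

```text
bluecap (array([ 0.696, -0.095,  0.252]), array([ 0.701, -0.094,  0.253]))
redend (array([ 0.7  , -0.257,  0.138]), array([ 0.688, -0.259,  0.136]))
armtop (array([0.819, 0.014, 0.411]), array([0.816, 0.012, 0.409]))
roll (array([ 0.509, -0.115,  0.028]), array([ 0.509, -0.115,  0.028]))
redneck (array([ 0.469, -0.019,  0.021]), array([ 0.47 , -0.019,  0.021]))
roll [ 0.5087 -0.1143  0.03  ]
timer [ 0.5112 -0.3149  0.02  ]
cap [ 0.4777 -0.2129  0.02  ]
loupe [ 0.6356 -0.0366  0.037 ]
tape [ 0.6569 -0.1447  0.018 ]
```

{"name": "send_rows", "arguments": {
  "moves": [0,0,1.6,1.3,-3,0.5,1,0,0,1.6,1.3,-3,0.5,1,0,0,1.6,1.3,-3,0.5,1,0,0,1.6,1.3,-3,0.5,1,0,0,1.6,1.3,-3,0.5,1,0,0,1.6,1.3,-3,0.5,1,0,0,1.6,1.3,-3,0.5,1,0,0,1.6,1.3,-3,0.5,1,0,0,1.6,1.3,-3,0.5,1,0,0,1.6,1.3,-3,0.5,1]
}}

```text
time_s: 1.15
position: [0.2997, 0.3002, 0.2507]
tcp_rot: [[-1.0, -0.006, -0.0], [-0.006, 1.0, -0.0], [0.0, -0.0, -1.0]]
force: [0.1, -0.2, 0.8]
opening: 0.999
```

{"name": "send_rows", "arguments": {
  "moves": [0,0,0,1.8,-3,0,1,0,0,0,1.8,-3,0,1,0,0,0,1.8,-3,0,1,0,0,0,1.8,-3,0,1,0,0,0,1.8,-3,0,1,0,0,0,1.8,-3,0,1,0,0,0,1.8,-3,0,1,0,0,0,1.8,-3,0,1,0,0,0,1.8,-3,0,1,0,0,0,1.8,-3,0,1,0,0,0,1.8,-3,0,1,0,0,0,1.8,-3,0,1,0,0,0,1.4,-3,0,1,0,0,0,0,0,0,1,0,0,0,0,0,0,1]
}}

```text
time_s: 2.65
position: [0.5291, -0.0887, 0.25]
tcp_rot: [[-1.0, -0.003, -0.002], [-0.003, 1.0, 0.001], [0.002, 0.001, -1.0]]
force: [0.4, 0.9, 0.1]
opening: 0.997
```

```bash
python3 - <<'E'
from h import *
c=snap('wrist','wrist1'); o,d=ray(c,c['cx'],c['cy']); print(o,d)
s=read_state(); print(s['time_s'],s['position'],s['tcp_rot'].__repr__(),s['joint_positions'],s['force'])
E
```

```text
[ 0.46040447 -0.08996915  0.43387318] [ 0.25516396  0.00221013 -0.96689527]
2.7 [ 0.528686   -0.08795886  0.25010716] array([[-0.99999034, -0.00400989, -0.00180201],
       [-0.00401193,  0.99999132,  0.00112596],
       [ 0.00179748,  0.00113318, -0.99999774]]) [-2.14128016e+01  2.00735151e+01  9.13010652e+01  2.39979474e-02
  6.87450947e+01 -1.11651334e+02] [0.6051214  0.26558631 0.38922103]
```

View pics/wrist1.png

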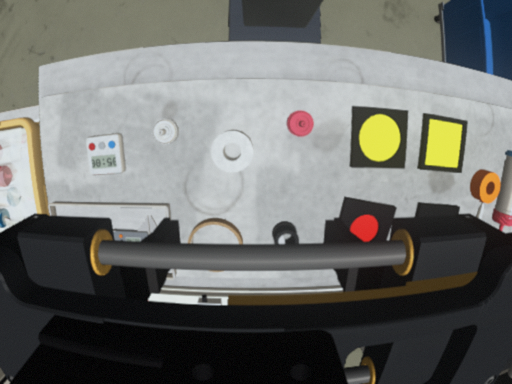

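```bash
cat > m.py <<'E'
from h import *
import sys
c=load(sys.argv[1]); im=c['pixels']; hsv=cv2.cvtColor(im,cv2.COLOR_RGB2HSV)
H,S,V=[hsv[:,:,i].astype(int) for i in range(3)]
def rep(n,m,z,a=100):
    k,l,st,ce=cv2.connectedComponentsWithStats(m.astype(np.uint8))
    for i in range(1,k):
        if st[i][4]<a or st[i][0]<40 or st[i][1]+st[i][3]>300: continue
        cnt=max(cv2.findContours((l==i).astype(np.uint8),0,cv2.CHAIN_APPROX_NONE)[0],key=cv2.contourArea)
        P=np.array([onz(c,*p[0],z,True)[:2] for p in cnt],np.float32)
        e=cv2.fitEllipse(P*1000); r=cv2.minAreaRect(P*1000)
        print(n,ce.round(1),st[i].tolist(),'ell',np.round(e[0],1),np.round(e[1],1),'rect',np.round(r[0],1),np.round(r[1],1),round(r[2],1))
rep('yellow',(H>20)&(H<35)&(S>110)&(V>100),.006)
rep('red',((H<6)|(H>174))&(S>150)&(V>100),.006)
rep('cap',((H<6)|(H>170))&(S>80)&(V>80),.017)
E
python3 m.py wrist1
python3 - <<'E'
import cv2
im=cv2.imread('pics/wrist1.png')
cv2.imwrite('pics/wz.png',cv2.resize(im[100:190,70:270],None,fx=4,fy=4,interpolation=cv2.INTER_CUBIC))
E
```

```text
yellow [[2.530e+02 1.923e+02]
 [3.792e+02 1.374e+02]
 [1.900e+01 1.190e+02]
 [4.431e+02 1.434e+02]
 [5.000e+00 1.210e+02]
 [7.000e+00 1.210e+02]
 [2.300e+01 1.200e+02]
 [2.550e+01 1.215e+02]
 [2.000e-01 1.228e+02]
 [1.800e+01 1.251e+02]
 [2.850e+01 1.263e+02]
 [6.500e+00 1.267e+02]
 [3.000e+01 1.300e+02]
 [3.200e+01 1.400e+02]
 [3.300e+01 1.550e+02]
 [3.400e+01 1.600e+02]
 [3.400e+01 1.640e+02]
 [3.600e+01 1.780e+02]
 [3.700e+01 1.840e+02]
 [3.700e+01 1.880e+02]
 [3.800e+01 1.915e+02]
 [3.800e+01 1.960e+02]
 [3.900e+01 1.995e+02]
 [4.000e+01 2.060e+02]
 [4.600e+01 2.070e+02]
 [4.070e+01 2.109e+02]
 [3.800e+01 2.130e+02]
 [9.190e+01 2.559e+02]
 [4.120e+02 2.571e+02]
 [9.300e+01 2.640e+02]
 [9.400e+01 2.660e+02]] [359, 114, 42, 48, 1595] ell [487.3 107.1] [71.5 73.2] rect [487.4 107.6] [73.  71.3] 3.3
yellow [[2.530e+02 1.923e+02]
 [3.792e+02 1.374e+02]
 [1.900e+01 1.190e+02]
 [4.431e+02 1.434e+02]
 [5.000e+00 1.210e+02]
 [7.000e+00 1.210e+02]
 [2.300e+01 1.200e+02]
 [2.550e+01 1.215e+02]
 [2.000e-01 1.228e+02]
 [1.800e+01 1.251e+02]
 [2.850e+01 1.263e+02]
 [6.500e+00 1.267e+02]
 [3.00
[... 716 characters left out ...]
1.5 146.2]
 [498.  213. ]
 [364.6 227.1]
 [503.7 220.6]] [497, 214, 15, 17, 108] ell [636.1 435.2] [29.3 51.3] rect [633.1 436.1] [36.7 48.4] 17.7
cap [[254.8 191.6]
 [300.  123. ]
 [ 91.5 146.3]
 [  0.  167.5]
 [501.9 218.9]
 [364.6 227.2]] [287, 111, 27, 25, 529] ell [470.7 -21.2] [34.9 36.4] rect [470.6 -21.2] [34.  37.2] 1.4
cap [[254.8 191.6]
 [300.  123. ]
 [ 91.5 146.3]
 [  0.  167.5]
 [501.9 218.9]
 [364.6 227.2]] [493, 209, 19, 23, 234] ell [627.  415.1] [34.1 73.6] rect [631.2 413.3] [78.6 36.7] 74.7
cap [[254.8 191.6]
 [300.  123. ]
 [ 91.5 146.3]
 [  0.  167.5]
 [501.9 218.9]
 [364.6 227.2]] [349, 214, 30, 28, 605] ell [628.7  90.9] [43.8 50.6] rect [627.4  92.3] [50.3 43.1] 54.4
```

View pics/wz.png

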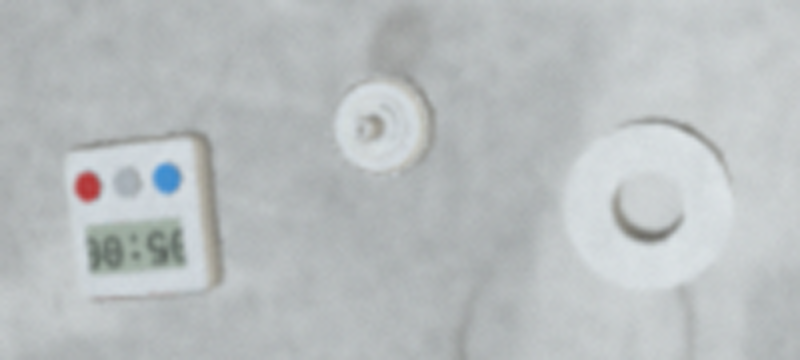

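```bash
python3 - <<'E'
from h import *
c=load('wrist1')
f=lambda x,y,z: onz(c,(x+.5)/4-.5+70,(y+.5)/4-.5+100,z,True)[:2].round(4)
print('cap skirt',f(377,125,.017),'neck',f(366,127,.034))
print('roll',f(647.5,206,.03), f(563,206,.03),f(732,206,.03))
P=np.array([f(*p,.02) for p in [(67,150),(197,134),(214,286),(83,298)]]);print('timer',P.mean(0),P)
for i in range(4):
    e=P[(i+1)%4]-P[i];print(np.linalg.norm(e),np.degrees(np.arctan2(e[1],e[0])))
print('redneck',onz(c,301.5,123.5,.034,True))
E
```

```text
cap skirt [ 0.4806 -0.215 ] neck [ 0.4803 -0.2139]
roll [ 0.5098 -0.1165] [ 0.5096 -0.1457] [ 0.5098 -0.0877]
timer [ 0.510825 -0.3138  ] [[ 0.4832 -0.3442]
 [ 0.4804 -0.2857]
 [ 0.538  -0.2828]
 [ 0.5417 -0.3425]]
0.05856697021359394 92.74027081971137
0.05767295726768313 2.88224963765286
0.05981454672569209 -86.45354140679456
0.05852469564209619 -178.3354628886171
redneck [ 0.47083865 -0.02202117  0.034     ]
```

{"name": "send_rows", "arguments": {
  "moves": [0,0,0,-2,2.3,-4,0,0,0,0,-2,2.3,-4,0,0,0,0,-2,2.2,-4,0,0,0,0,0,0,-3,0,0,0,0,0,0,-2,0,0,0,0,0,0,0,0,0,0,0,0,0,0,0]
}}

```text
time_s: 3.4
position: [0.4695, -0.0199, 0.0815]
tcp_rot: [[-1.0, -0.006, -0.0], [-0.006, 1.0, 0.0], [0.0, 0.0, -1.0]]
force: [-0.3, 0.3, -0.4]
opening: 0.522
```

```bash
python3 - <<'E'
from h import *
c=snap('wrist','wrist2'); snap('side','side2')
s=read_state(); print(s['time_s'],s['position'],s['opening'])
E
python3 m.py wrist2 | grep ell
```

```text
3.5 [ 0.47066142 -0.0206422   0.08230236] 0.5104774079622053
yellow [[251.9 191.3]
 [349.  263. ]] [347, 174, 66, 46, 2371] ell [476.3 107.3] [47. 76.] rect [473.5 106.8] [44.8 72.7] 0.3
yellow [[251.9 191.3]
 [349.  263. ]] [446, 176, 54, 61, 1857] ell [481.7 232.6] [76.1 83.4] rect [486. 234.] [74.8 69.8] 87.9
 [252.2 193.7]] [232, 173, 42, 43, 1409] ell [468.6 -20. ] [35.7 37.5] rect [468.8 -19.8] [37.8 35.7] 0.3
```

View pics/wrist2.png

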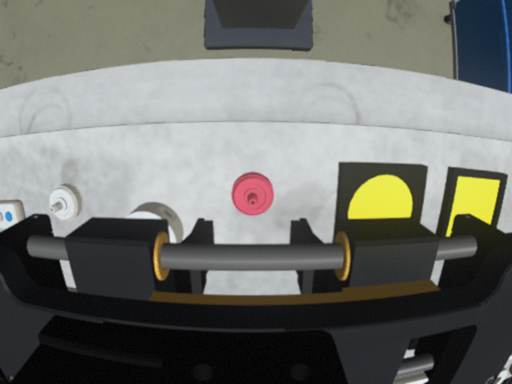

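View pics/side2.png

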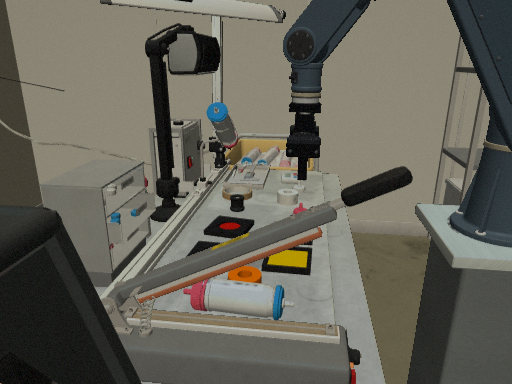

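{"name": "send_rows", "arguments": {
  "moves": [0,0,0,0,0,-2.5,0,0,0,0,0,0,-2,0,0,0,0,0,0,-1,0,0,0,0,0,0,-0.6,0,0,0,0,0,0,0,-1,0,0,0,0,0,0,-1,0,0,0,0,0,0,-1,0,0,0,0,0,0,-1,0,0,0,0,0,0,-1,0,0,0,0,0,0,-1]
}}

```text
time_s: 4.5
position: [0.4699, -0.0208, 0.0203]
tcp_rot: [[-1.0, -0.004, 0.0], [-0.004, 1.0, -0.0], [-0.0, -0.0, -1.0]]
force: [0.4, -0.3, 0.5]
opening: 0.055
```

{"name": "send_rows", "arguments": {
  "moves": [0,0,0,0,0,0,-1,0,0,0,0,0,0,-1]
}}

```text
time_s: 4.7
position: [0.4698, -0.0207, 0.0201]
tcp_rot: [[-1.0, -0.004, -0.0], [-0.004, 1.0, -0.0], [0.0, -0.0, -1.0]]
force: [0.1, 0.1, 0.6]
opening: 0.007
```

```bash
python3 - <<'E'
from h import *
c=snap('wrist','wrist3'); snap('side','side3')
s=read_state(); print(s['time_s'],s['position'],s['opening'],s['force'])
b=cv2.imread('pics/side3.png'); 
cv2.imwrite('pics/s3.png',cv2.resize(b[150:240,260:360],None,fx=6,fy=6,interpolation=cv2.INTER_CUBIC))
E
```

```text
4.8 [ 0.4697734  -0.02071618  0.02007853] 0.006328891945682162 [-0.05832596 -0.81336368 -0.00783501]
```

View pics/wrist3.png

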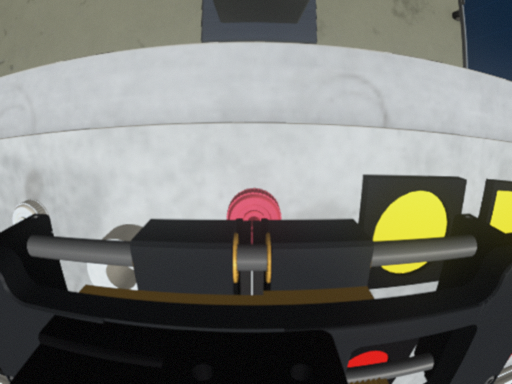

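View pics/s3.png

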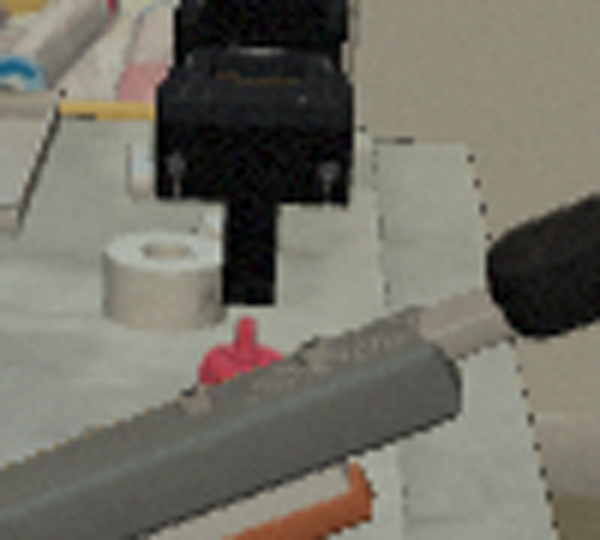

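```bash
python3 - <<'E'
from h import *
s=load('side3')
for P in [(0.4698,-.0207,.0201),(0.4698,-.0207,.0),(0.4698,-.0207,.034)]: print(proj(s,P))
t=snap('top','top3')
cv2.imwrite('pics/t3.png',cv2.resize(t['pixels'][150:280,180:330],None,fx=5,fy=5,interpolation=cv2.INTER_CUBIC)[:,:,::-1])
for u,v in [(260+250/6,150+303/6),(260+250/6-5,150+320/6),(260+230/6,150+380/6)]:
  o,d=ray(s,u,v); print([(o+d*(y-o[1])/d[1]).round(3) for y in (-.02,0.0,.03)])
E
```

```text
(np.float64(300.990476755732), np.float64(207.29022191619185))
(np.float64(300.67160623502815), np.float64(214.53376341200925))
(np.float64(301.21343472370063), np.float64(202.22545365464512))
[array([ 0.469, -0.02 ,  0.039]), array([0.469, 0.   , 0.046]), array([0.468, 0.03 , 0.057])]
[array([ 0.481, -0.02 ,  0.031]), array([0.481, 0.   , 0.038]), array([0.48 , 0.03 , 0.049])]
[array([ 0.476, -0.02 ,  0.003]), array([0.476, 0.   , 0.011]), array([0.475, 0.03 , 0.023])]
```

View pics/t3.png

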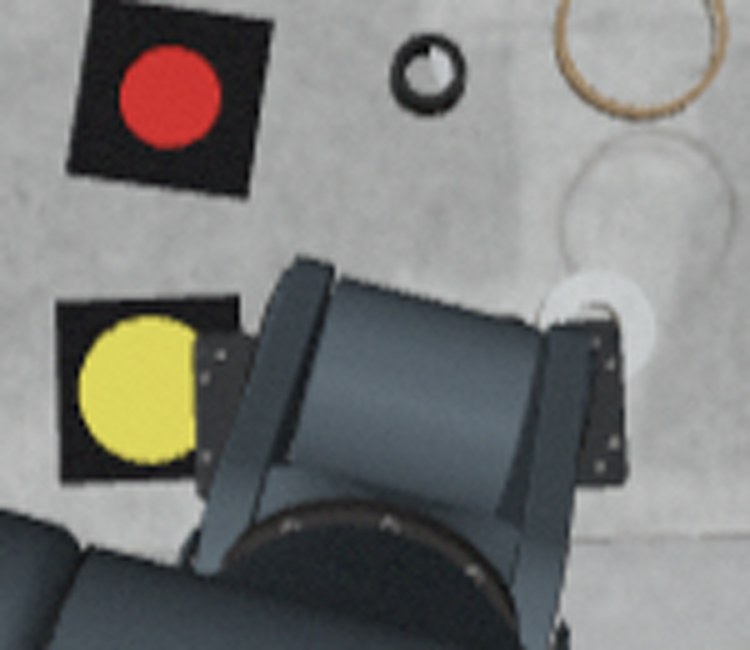

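```bash
python3 - <<'E'
from h import *
for n in ('side2','side3'):
    s=load(n); g=s['pixels'][:,295:310].max(2).mean(1)
    print(n,[(v,int(g[v])) for v in range(150 if n=='side2' else 190,212)])
    
s=load('side2')
cv2.imwrite('pics/s2.png',cv2.resize(s['pixels'][140:230,260:360],None,fx=6,fy=6,interpolation=cv2.INTER_CUBIC)[:,:,::-1])
for v in (179,180,181,182):
  o,d=ray(s,302,v); print(v,[(o+d*(y-o[1])/d[1]).round(4) for y in (-.02,0.01)])
E
```

```text
side2 [(150, 11), (151, 13), (152, 14), (153, 14), (154, 12), (155, 14), (156, 14), (157, 39), (158, 50), (159, 52), (160, 53), (161, 58), (162, 65), (163, 62), (164, 66), (165, 65), (166, 66), (167, 67), (168, 76), (169, 74), (170, 60), (171, 66), (172, 67), (173, 67), (174, 63), (175, 60), (176, 63), (177, 64), (178, 66), (179, 66), (180, 135), (181, 144), (182, 142), (183, 137), (184, 143), (185, 154), (186, 153), (187, 157), (188, 152), (189, 143), (190, 142), (191, 143), (192, 142), (193, 143), (194, 137), (195, 133), (196, 136), (197, 137), (198, 135), (199, 137), (200, 142), (201, 146), (202, 148), (203, 150), (204, 156), (205, 156), (206, 157), (207, 159), (208, 160), (209, 153), (210, 141), (211, 139)]
side3 [(190, 68), (191, 68), (192, 70), (193, 72), (194, 65), (195, 61), (196, 63), (197, 66), (198, 64), (199, 63), (200, 71), (201, 143), (202, 150), (203, 152), (204, 158), (205, 158), (206, 159), (207, 160), (208, 161), (209, 155), (210, 144), (211, 140)]
179 [array([ 0.4704, -0.02  ,  0.0964]), array([0.4701, 0.01  , 0.1053])]
180 [array([ 0.4703, -0.02  ,  0.0937]), array([0.47  , 0.01  , 0.1028])]
181 [array([ 0.4702, -0.02  ,  0.0911]), array([0.4699, 0.01  , 0.1002])]
182 [array([ 0.4701, -0.02  ,  0.0885]), array([0.4698, 0.01  , 0.0977])]
```

View pics/s2.png

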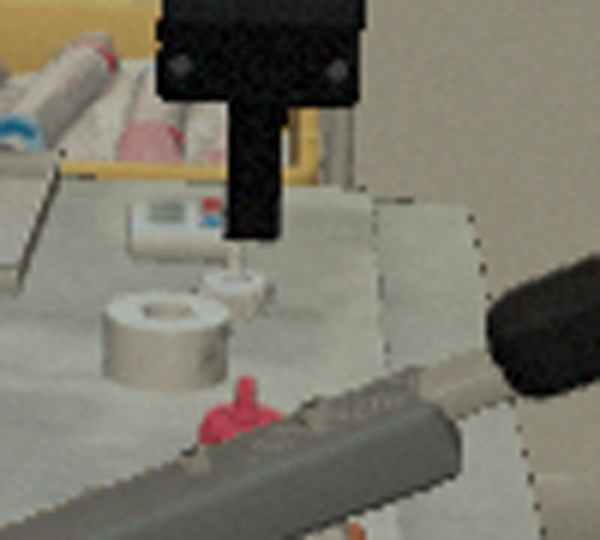

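{"name": "send_rows", "arguments": {
  "moves": [0,0,0,0,0,0.5,0,0,0,0,0,0,0,0,0,0,0,0,0,0,0,0,0,0,0,0,0,0,0,0,0,0,0,-1,0,0,0,0,0,0,-0.8,0,0,0,0,0,0,-0.4,0,0,0,0,0,0,0,0]
}}

```text
time_s: 5.65
position: [0.469, -0.0205, 0.0021]
tcp_rot: [[-1.0, -0.004, -0.002], [-0.004, 1.0, 0.001], [0.002, 0.001, -1.0]]
force: [-0.8, -0.1, 0.1]
opening: 0.493
```

{"name": "send_rows", "arguments": {
  "moves": [0,0,0,0,0,0,-1,0,0,0,0,0,0,-1,0,0,0,0,0,0,-1,0,0,0,0,0,0,-1,0,0,0,0,0,0,-1,0,0,0,0,0,0,-1,0,0,0,0,0,0,-1]
}}

```text
time_s: 6.35
position: [0.4699, -0.0208, 0.0033]
tcp_rot: [[-1.0, -0.004, 0.0], [-0.004, 1.0, -0.0], [-0.0, -0.0, -1.0]]
force: [0.2, -0.4, 1.7]
opening: 0.161
```

```bash
python3 - <<'E'
from h import *
snap('side','side4')
s=read_state(); print(s['time_s'],s['position'],s['opening'],s['force'])
b=cv2.imread('pics/side4.png'); 
cv2.imwrite('pics/s4.png',cv2.resize(b[150:240,260:360],None,fx=6,fy=6,interpolation=cv2.INTER_CUBIC))
E
```

```text
6.4 [ 0.46992111 -0.02074619  0.00324984] 0.16294945548629436 [ 0.51462213 -0.30134399  1.75569095]
```

View pics/s4.png

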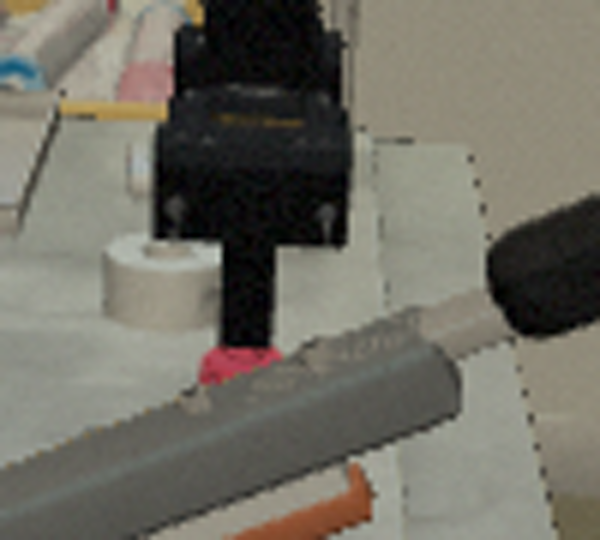

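{"name": "send_rows", "arguments": {
  "moves": [0,0,0,0,0,1,-1,0,0,0,0,0,3,-1,0,0,0,0,0,4,-1,0,0,0,2,1.5,0,-1,0,0,0,2.5,1.8,0,-1,0,0,0,2.5,1.8,0,-1,0,0,0,2.5,1.8,0,-1,0,0,0,2.5,1.8,0,-1,0,0,0,2.5,1.8,0,-1,0,0,0,1.8,1,0,-1,0,0,0,0,0,-2,-1,0,0,0,0,0,-2,-1,0,0,0,0,0,0,-1]
}}

```text
time_s: 7.7
position: [0.63, 0.0945, 0.0409]
tcp_rot: [[-1.0, -0.005, -0.006], [-0.005, 1.0, 0.0], [0.006, 0.0, -1.0]]
force: [-1.1, 0.7, -0.7]
opening: 0.16
```

```bash
python3 - <<'E'
from h import *
snap('side','side5');t=snap('top','top5');snap('wrist','wrist5')
s=read_state(); print(s['time_s'],s['position'],s['opening'],s['force'])
a=cv2.imread('pics/side5.png')[130:260,150:330]; b=cv2.imread('pics/top5.png')[130:260,150:330]
cv2.imwrite('pics/s5.png',cv2.resize(cv2.hconcat([a,b]),None,fx=2.2,fy=2.2,interpolation=cv2.INTER_CUBIC))
E
```

```text
7.85 [0.63309045 0.09417194 0.04398634] 0.16240641848279289 [0.04847966 0.02190577 0.55330211]
```

View pics/s5.png

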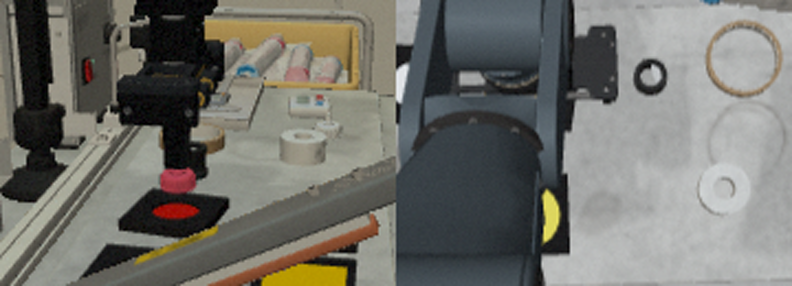

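View pics/wrist5.png

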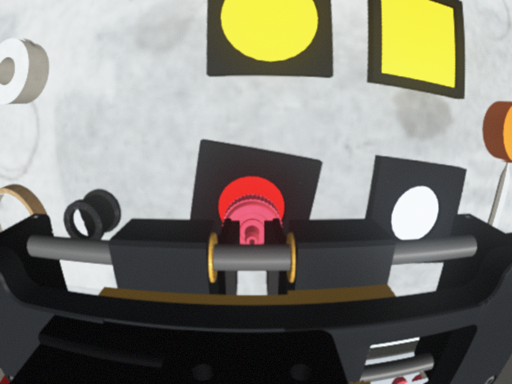

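{"name": "send_rows", "arguments": {
  "moves": [0,0,0,0,0,-1.5,-1,0,0,0,0,0,-1,-1,0,0,0,0,0,-0.5,-1,0,0,0,0,0,-0.3,-1,0,0,0,0,0,-0.1,-1,0,0,0,0,0,0,-1]
}}

```text
time_s: 8.45
position: [0.6323, 0.0943, 0.0093]
tcp_rot: [[-1.0, -0.005, -0.001], [-0.005, 1.0, 0.0], [0.001, 0.0, -1.0]]
force: [-2.7, 1.0, 3.0]
opening: 0.164
```

```bash
python3 - <<'E'
from h import *
snap('side','side6')
s=read_state(); print(s['time_s'],s['position'],s['opening'],s['force'])
a=cv2.imread('pics/side6.png')[170:260,180:290]
cv2.imwrite('pics/s6.png',cv2.resize(a,None,fx=6,fy=6,interpolation=cv2.INTER_CUBIC))
E
```

```text
8.5 [0.63234128 0.09434798 0.00932124] 0.16181713204580778 [-1.30446999 -0.41352198  2.00309121]
```

View pics/s6.png

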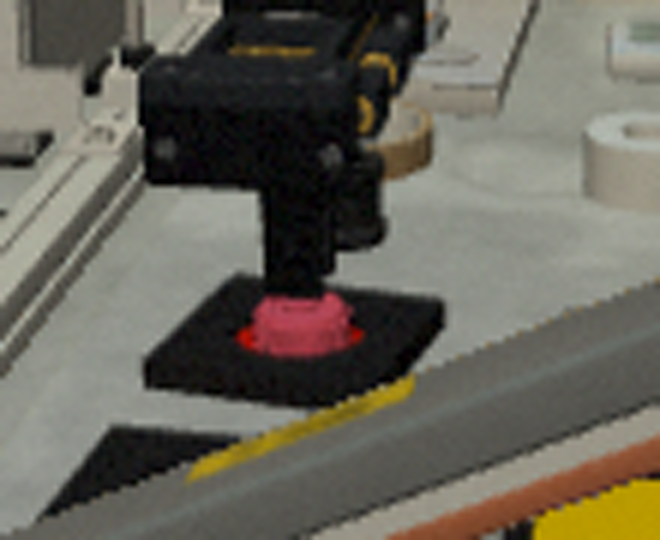

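{"name": "send_rows", "arguments": {
  "moves": [0,0,0,0,0,0,0,0,0,0,0,0,0,0,0,0,0,0,0,0,0,0,0,0,0,0,0,0,0,0,0,0,0,2,0,0,0,0,0,0,4,0,0,0,0,0,0,4,0,0,0,0,-2,-4,0,0,0,0,0,-2,-4,0,0,0,0,0,-2,-4,0,0,0,0,0,-2,-4,0,0,0,0,0,-2,-4,0,0,0,0,0,-2,-4,0,0,0,0,0,-2,-4,0,0,0,0,0,-1.3,-3,0,0,0,0,0,0,0,-2,0,0,0,0,0,0,-2,0,0,0,0,0,0,0,0]
}}

```text
time_s: 10.3
position: [0.478, -0.2152, 0.0672]
tcp_rot: [[-1.0, -0.003, -0.004], [-0.003, 1.0, 0.003], [0.004, 0.003, -1.0]]
force: [0.5, 0.7, -0.8]
opening: 0.504
```

```bash
python3 - <<'E'
from h import *
t=snap('top','top7');c=snap('wrist','wrist7')
s=read_state(); print(s['time_s'],s['position'],s['opening'],s['force'])
b=cv2.imread('pics/top7.png')[130:260,120:300]
cv2.imwrite('pics/s7.png',cv2.resize(b,None,fx=4,fy=4,interpolation=cv2.INTER_CUBIC))
E
```

```text
10.4 [ 0.47972499 -0.2156612   0.06905907] 0.5051483464799669 [-0.30768014  0.49436372  0.05908616]
```

View pics/s7.png

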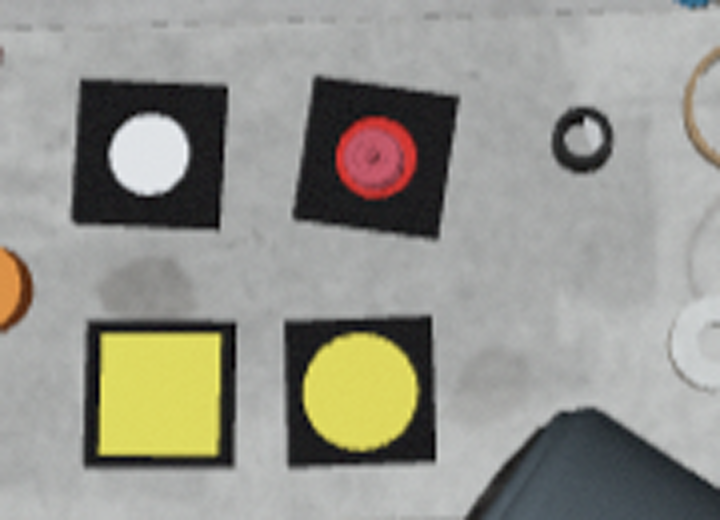

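View pics/wrist7.png

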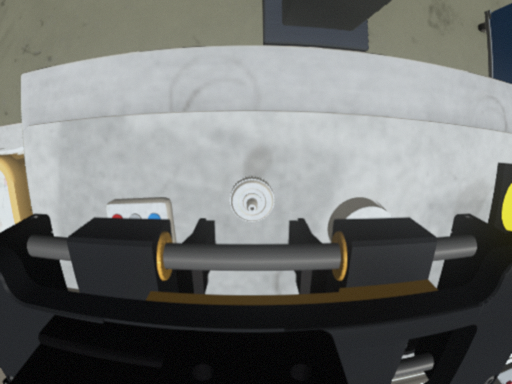

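```bash
python3 - <<'E'
from h import *
c=load('wrist7')
print(onz(c,252,198.5,.017,True),onz(c,251.3,205,.034,True))
g=c['pixels'][170:225,225:280]; cv2.imwrite('pics/c7.png',cv2.resize(g,None,fx=10,fy=10,interpolation=cv2.INTER_CUBIC)[:,:,::-1])
E
```

```text
[ 0.47801833 -0.21561808  0.017     ] [ 0.47832479 -0.2162182   0.034     ]
```

View pics/c7.png

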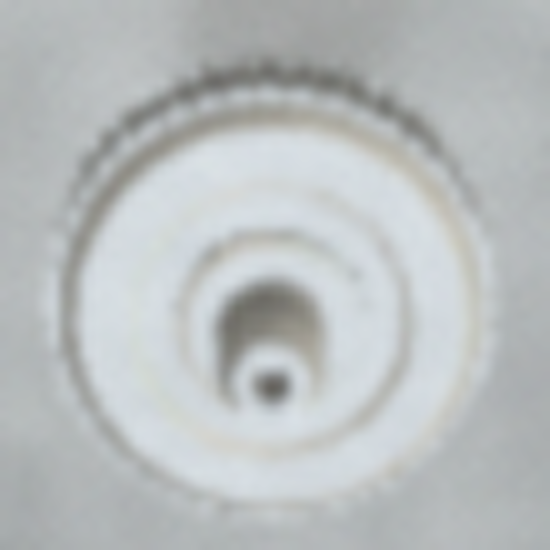

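{"name": "send_rows", "arguments": {
  "moves": [0,0,0,0,0,-3,0,0,0,0,0,0,-2,0,0,0,0,0,0,-1,0,0,0,0,0,0,-0.6,0,0,0,0,0,0,0,0,0,0,0,0,0,0,-1,0,0,0,0,0,0,-1,0,0,0,0,0,0,-1,0,0,0,0,0,0,-1,0,0,0,0,0,0,-1,0,0,0,0,0,0,-1,0,0,0,0,0,0,-1]
}}

```text
time_s: 11.6
position: [0.48, -0.2158, 0.0034]
tcp_rot: [[-1.0, -0.004, 0.0], [-0.004, 1.0, -0.0], [-0.0, -0.0, -1.0]]
force: [-0.4, -0.0, 3.2]
opening: 0.16
```

{"name": "send_rows", "arguments": {
  "moves": [0,0,0,0,0,1,-1,0,0,0,0,0,4,-1,0,0,0,0,0,5,-1,0,0,0,1,4.1,0,-1,0,0,0,1,4.1,0,-1,0,0,0,1,4.1,0,-1,0,0,0,1,4.1,0,-1,0,0,0,1,4.1,0,-1,0,0,0,1,4.1,0,-1,0,0,0,2,4.1,0,-1,0,0,0,2,4.1,0,-1,0,0,0,2,4.1,0,-1,0,0,0,2,4.1,0,-1,0,0,0,1.7,4.1,0,-1,0,0,0,0,0,-3,-1,0,0,0,0,0,-3,-1,0,0,0,0,0,0,-1,0,0,0,0,0,0,-1]
}}

```text
time_s: 13.4
position: [0.6362, 0.2351, 0.043]
tcp_rot: [[-1.0, -0.004, -0.002], [-0.004, 1.0, -0.0], [0.002, -0.0, -1.0]]
force: [1.4, -0.2, -0.2]
opening: 0.162
```

```bash
python3 - <<'E'
from h import *
t=snap('side','side8');c=snap('wrist','wrist8')
s=read_state(); print(s['time_s'],s['position'],s['opening'],s['force'])
E
```

```text
13.5 [0.63806397 0.2351527  0.04493777] 0.15913933368123656 [ 1.11916688 -0.44697056  0.147438  ]
```

View pics/wrist8.png

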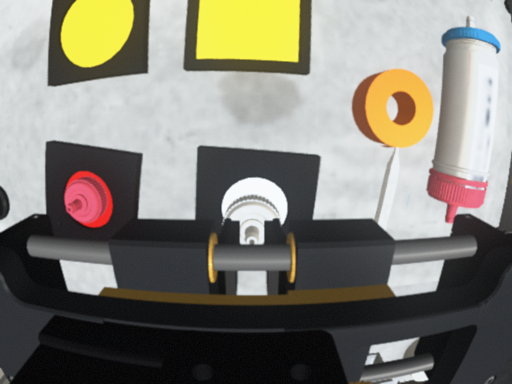

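View pics/side8.png

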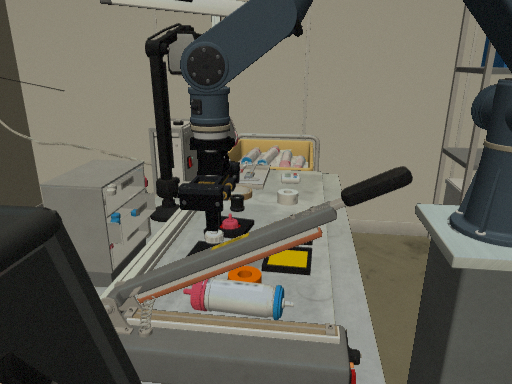

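{"name": "send_rows", "arguments": {
  "moves": [0,0,0,0,0,-1.5,-1,0,0,0,0,0,-1,-1,0,0,0,0,0,-0.5,-1,0,0,0,0,0,-0.3,-1,0,0,0,0,0,-0.1,-1,0,0,0,0,0,0,-1,0,0,0,0,0,0,0,0,0,0,0,0,0,0,0,0,0,0,0,0,0,0,0,0,0,0,0,0,0,0,0,0,0,2,0,0,0,0,0,0,4,0,0,0,0,0,0,4,0]
}}

```text
time_s: 14.8
position: [0.6361, 0.2351, 0.109]
tcp_rot: [[-1.0, -0.004, -0.002], [-0.004, 1.0, -0.0], [0.002, -0.0, -1.0]]
force: [0.3, -0.3, -1.0]
opening: 0.498
```

{"name": "send_rows", "arguments": {
  "moves": [0,0,0,-2,-4,0,1,0,0,0,-2,-4,0,1,0,0,0,-2,-4,0,1,0,0,0,-2,-4,0,1,0,0,0,-1,-4,0,1,0,0,0,-1,-4,0,1,0,0,0,-1,-4,0,1,0,0,0,-1,-4,0,1,0,0,0,-0.8,-3.1,0,1,0,0,0,0,0,0,1,0,0,0,0,0,0,1]
}}

```text
time_s: 15.9
position: [0.5087, -0.1163, 0.1091]
tcp_rot: [[-1.0, -0.002, 0.0], [-0.002, 1.0, 0.0], [-0.0, 0.0, -1.0]]
force: [0.3, 0.3, -0.5]
opening: 1.004
```

```bash
python3 - <<'E'
from h import *
t=snap('top','top9');c=snap('wrist','wrist9')
s=read_state(); print(s['time_s'],s['position'],s['opening'],s['force'])
b=cv2.imread('pics/top9.png')[130:260,120:300]
cv2.imwrite('pics/s9.png',cv2.resize(b,None,fx=4,fy=4,interpolation=cv2.INTER_CUBIC))
E
```

```text
16.0 [ 0.50883024 -0.11485644  0.10908683] 0.9977506231360881 [-0.25291405  1.21750351  0.48650922]
```

View pics/s9.png

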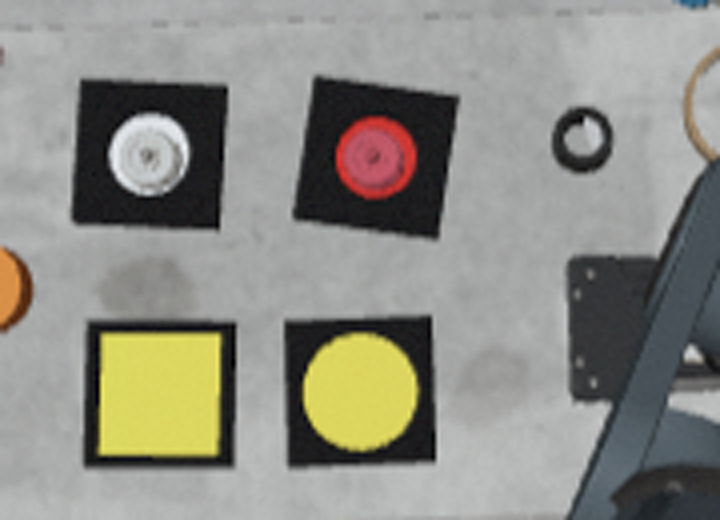

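View pics/wrist9.png

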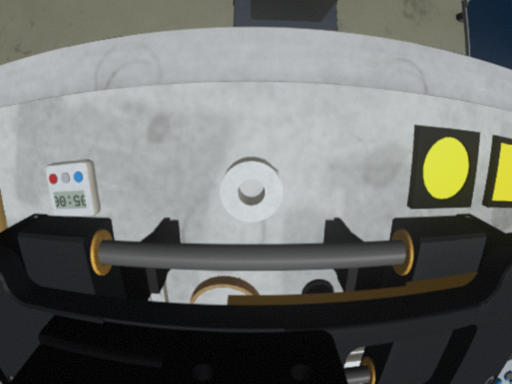

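```bash
python3 - <<'E'
from h import *
c=load('wrist9')
for p in [(252,189.5),(220,189.5),(284,189.5),(252,158.5),(252,221)]: print(onz(c,*p,.03,True).round(4))
g=c['pixels'][145:235,200:300]; cv2.imwrite('pics/c9.png',cv2.resize(g,None,fx=6,fy=6,interpolation=cv2.INTER_CUBIC)[:,:,::-1])
E
```

```text
[ 0.5075 -0.1156  0.03  ]
[ 0.5076 -0.1449  0.03  ]
[ 0.5074 -0.0863  0.03  ]
[ 0.4789 -0.1157  0.03  ]
[ 0.5382 -0.1155  0.03  ]
```

View pics/c9.png

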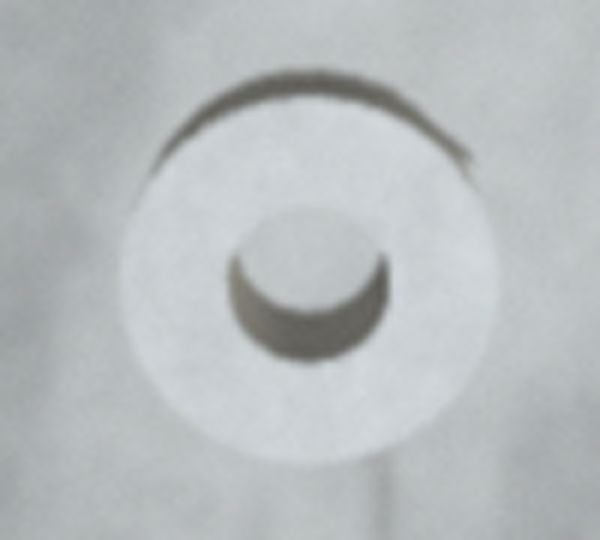

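{"name": "send_rows", "arguments": {
  "moves": [0,0,0,0,0,-4,1,0,0,0,0,0,-3.5,1,0,0,0,0,0,-2,1,0,0,0,0,0,-1,1,0,0,0,0,0,-0.8,1,0,0,0,0,0,-0.3,1,0,0,0,0,0,0,1,0,0,0,0,0,0,-1,0,0,0,0,0,0,-1,0,0,0,0,0,0,-1,0,0,0,0,0,0,-1,0,0,0,0,0,0,-1,0,0,0,0,0,0,-1]
}}

```text
time_s: 17.3
position: [0.5089, -0.1158, -0.0066]
tcp_rot: [[-1.0, -0.004, 0.0], [-0.004, 1.0, -0.0], [-0.0, -0.0, -1.0]]
force: [0.7, -0.1, 2.7]
opening: 0.656
```

```bash
python3 - <<'E'
from h import *
snap('side','side10')
s=read_state(); print(s['time_s'],s['position'],s['opening'],s['force'])
b=cv2.imread('pics/side10.png'); 
cv2.imwrite('pics/s10.png',cv2.resize(b[150:230,240:340],None,fx=6,fy=6,interpolation=cv2.INTER_CUBIC))
E
```

```text
17.35 [ 0.50889843 -0.11581768 -0.00664348] 0.6552436665886199 [-0.92921541  0.06714677  2.56284797]
```

View pics/s10.png

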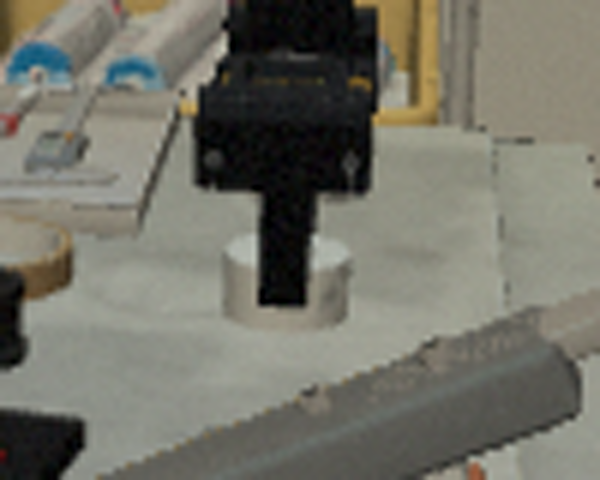

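{"name": "send_rows", "arguments": {
  "moves": [0,0,0,0,0,1,-1,0,0,0,0,0,3,-1,0,0,0,0,0,4,-1,0,0,0,-0.4,3.5,0,-1,0,0,0,-0.4,4,0,-1,0,0,0,-0.4,4,0,-1,0,0,0,-0.4,4,0,-1,0,0,0,-0.4,4,0,-1,0,0,0,-0.3,2.8,0,-1,0,0,0,0,0,-2.5,-1,0,0,0,0,0,-1.5,-1,0,0,0,0,0,0,-1,0,0,0,0,0,0,-1]
}}

```text
time_s: 18.65
position: [0.4857, 0.1072, 0.0334]
tcp_rot: [[-1.0, -0.004, -0.0], [-0.004, 1.0, -0.0], [0.0, 0.0, -1.0]]
force: [-0.2, 1.0, 0.4]
opening: 0.66
```

```bash
python3 - <<'E'
from h import *
t=snap('side','side11');c=snap('wrist','wrist11')
s=read_state(); print(s['time_s'],s['position'],s['opening'],s['force'])
E
```

```text
18.75 [0.48644733 0.10705147 0.03391877] 0.6599756366159057 [-0.70914597 -0.56662646 -0.27928223]
```

View pics/wrist11.png

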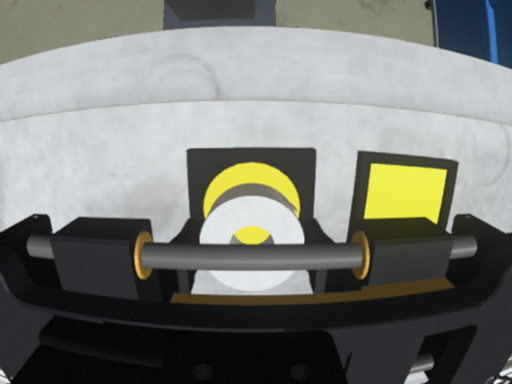

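View pics/side11.png

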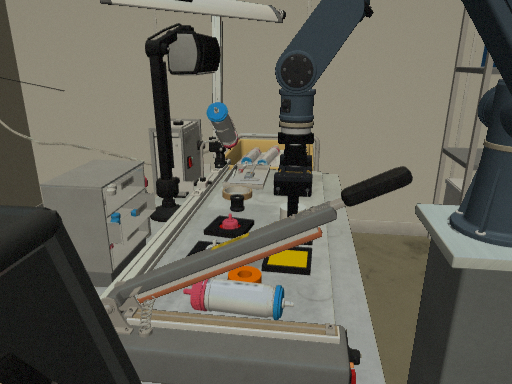

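{"name": "send_rows", "arguments": {
  "moves": [0,0,0,0,0,-1.5,-1,0,0,0,0,0,-1,-1,0,0,0,0,0,-0.5,-1,0,0,0,0,0,-0.3,-1,0,0,0,0,0,-0.1,-1,0,0,0,0,0,0,-1,0,0,0,0,0,0,1,0,0,0,0,0,0,1,0,0,0,0,0,0,1,0,0,0,0,0,0,1,0,0,0,0,0,2,1,0,0,0,0,0,4,1,0,0,0,0,0,4,1]
}}

```text
time_s: 20.05
position: [0.4849, 0.1072, 0.0995]
tcp_rot: [[-1.0, -0.004, -0.003], [-0.004, 1.0, 0.0], [0.003, 0.0, -1.0]]
force: [-0.2, -0.3, -0.0]
opening: 0.997
```

{"name": "send_rows", "arguments": {
  "moves": [0,0,0.5,0.2,-4.2,0,1,0,0,0.5,0.2,-4.2,0,1,0,0,0.5,0.2,-4.2,0,1,0,0,0.5,0.2,-4.2,0,1,0,0,0.5,0.2,-4.2,0,1,0,0,0.5,0.2,-4.2,0,1,0,0,0,0.3,-4.2,0,1,0,0,0,0.3,-4.2,0,1,0,0,0,0.3,-4.2,0,1,0,0,0,0.3,-4.2,0,1,0,0,0,0,0,0,1,0,0,0,0,0,0,1]
}}

```text
time_s: 21.25
position: [0.5092, -0.3132, 0.0987]
tcp_rot: [[-0.999, -0.055, -0.001], [-0.055, 0.999, 0.001], [0.001, 0.001, -1.0]]
force: [-1.7, 0.2, -0.2]
opening: 1.002
```

```bash
python3 - <<'E'
from h import *
t=snap('top','top12');c=snap('wrist','wrist12')
s=read_state(); print(s['time_s'],s['position'],s['tcp_rot'],s['opening'],s['force'])
b=cv2.imread('pics/top12.png')[130:260,120:300]
cv2.imwrite('pics/s12.png',cv2.resize(b,None,fx=4,fy=4,interpolation=cv2.INTER_CUBIC))
g=c['pixels'][130:230,190:310]; cv2.imwrite('pics/c12.png',cv2.resize(g,None,fx=6,fy=6,interpolation=cv2.INTER_CUBIC)[:,:,::-1])
E
```

```text
21.35 [ 0.50895894 -0.31107397  0.09867351] [[-0.99836337 -0.05716629 -0.00161346]
 [-0.05716936  0.99836263  0.00192885]
 [ 0.00150055  0.00201793 -0.99999684]] 1.003770753076385 [0.0620847  0.28346925 1.40295238]
```

View pics/s12.png

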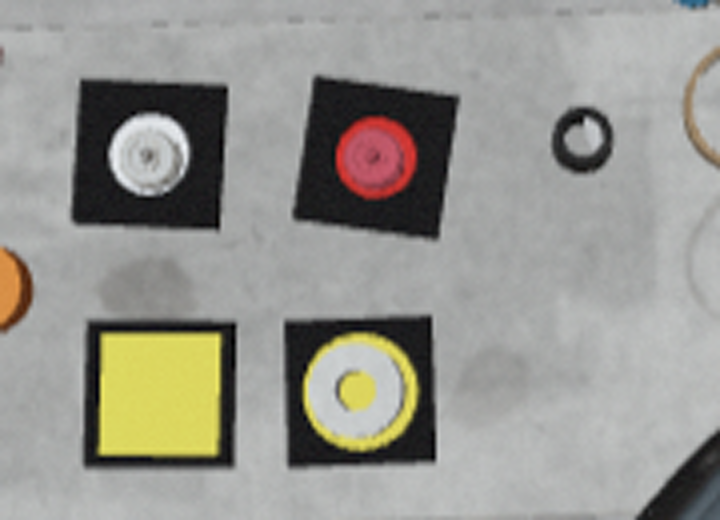

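View pics/c12.png

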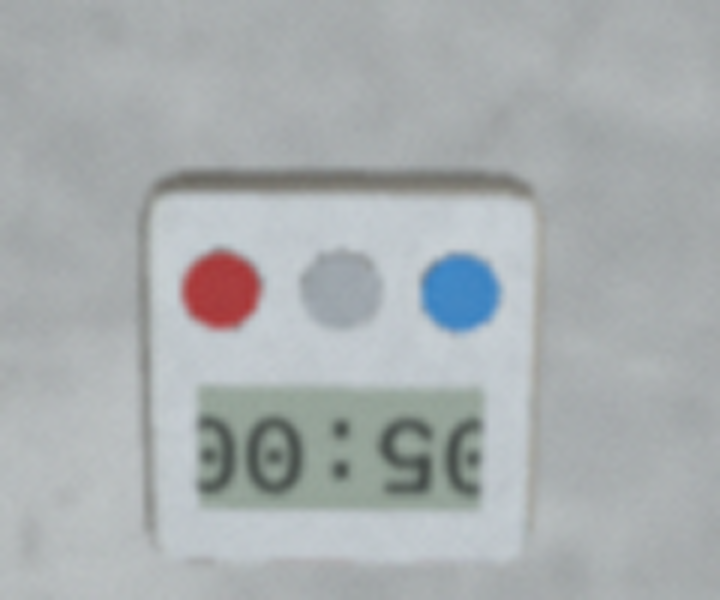

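View pics/wrist12.png

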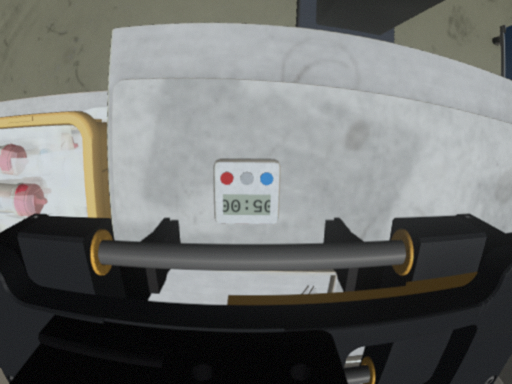

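```bash
python3 - <<'E'
from h import *
c=load('wrist12')
f=lambda x,y,z: onz(c,(x+.5)/6-.5+190,(y+.5)/6-.5+130,z,True).round(4)
for p in [(150,192),(532,190),(526,556),(160,558)]: print(f(*p,.02))
print(np.mean([f(*p,.02) for p in [(150,192),(532,190),(526,556),(160,558)]],0))
print(f(222,290,.022),f(460,292,.022))
E
```

```text
[ 0.4834 -0.347   0.02  ]
[ 0.48   -0.2901  0.02  ]
[ 0.5379 -0.2864  0.02  ]
[ 0.5415 -0.344   0.02  ]
[ 0.5107   -0.316875  0.02    ]
[ 0.4974 -0.3355  0.022 ] [ 0.4958 -0.2999  0.022 ]
```

{"name": "send_rows", "arguments": {
  "moves": [0,0,0,0,-0.3,-4,1,0,0,0,0,0,-3,1,0,0,0,0,0,-1.5,1,0,0,0,0,0,-1,1,0,0,0,0,0,-0.8,1,0,0,0,0,0,-0.3,1,0,0,0,0,0,0,1,0,0,0,0,0,0,-1,0,0,0,0,0,0,-1,0,0,0,0,0,0,-1,0,0,0,0,0,0,-1,0,0,0,0,0,0,-1,0,0,0,0,0,0,-1]
}}

```text
time_s: 22.65
position: [0.51, -0.3159, -0.0065]
tcp_rot: [[-0.998, -0.057, 0.0], [-0.057, 0.998, -0.0], [-0.0, -0.001, -1.0]]
force: [-0.9, 0.6, 1.8]
opening: 0.704
```

```bash
python3 - <<'E'
from h import *
snap('side','side13')
s=read_state(); print(s['time_s'],s['position'],s['opening'],s['force'])
b=cv2.imread('pics/side13.png'); 
cv2.imwrite('pics/s13.png',cv2.resize(b[130:210,240:340],None,fx=6,fy=6,interpolation=cv2.INTER_CUBIC))
E
```

```text
22.7 [ 0.50995316 -0.31596133 -0.00652272] 0.7085867719893167 [-0.99586986 -0.51404102  3.57059975]
```

View pics/s13.png

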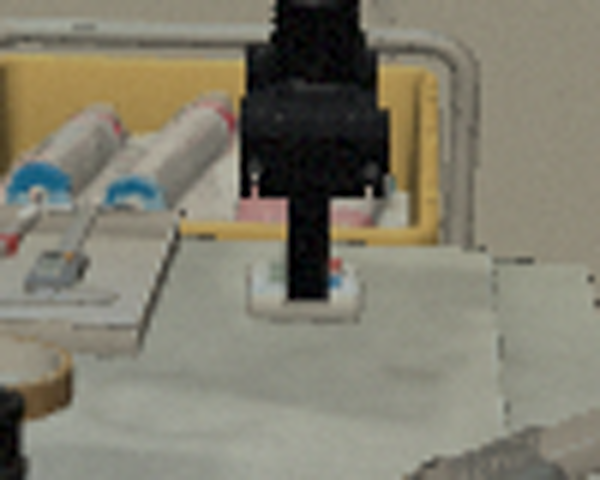

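{"name": "send_rows", "arguments": {
  "moves": [0,0,0,0,0,1,-1,0,0,0,0,0,4,-1,0,0,0,0,0,5,-1,0,0,-0.5,-0.2,3,0,-1,0,0,-0.5,-0.2,4,0,-1,0,0,-0.5,-0.2,4,0,-1,0,0,-0.5,-0.2,4,0,-1,0,0,-0.5,-0.2,4,0,-1,0,0,-0.5,-0.2,4,0,-1,0,0,-0.5,-0.2,4,0,-1,0,0,-0.5,-0.2,4,0,-1,0,0,-0.5,-0.2,4,0,-1,0,0,-0.5,-0.2,4,0,-1,0,0,0,-0.2,4,0,-1,0,0,0,0,4,0,-1,0,0,0,0,4,0,-1,0,0,0,0,3.9,0,-1,0,0,0,0,0,-3,-1,0,0,0,0,0,-3,-1,0,0,0,0,0,0,-1]
}}

```text
time_s: 24.7
position: [0.4845, 0.233, 0.0304]
tcp_rot: [[-1.0, 0.029, -0.008], [0.029, 1.0, -0.002], [0.008, -0.002, -1.0]]
force: [-0.8, -0.9, -0.4]
opening: 0.705
```

```bash
python3 - <<'E'
from h import *
t=snap('side','side14');c=snap('wrist','wrist14')
s=read_state(); print(s['time_s'],s['position'],s['tcp_rot'],s['opening'],s['force'])
E
```

```text
24.8 [0.48735322 0.23316175 0.03317213] [[-9.99532416e-01  3.05429746e-02 -1.44100641e-03]
 [ 3.05434440e-02  9.99533394e-01 -3.04901461e-04]
 [ 1.43102143e-03 -3.48772193e-04 -9.99998915e-01]] 0.7006818221201324 [ 0.41863423  0.25828969 -0.90993297]
```

View pics/wrist14.png

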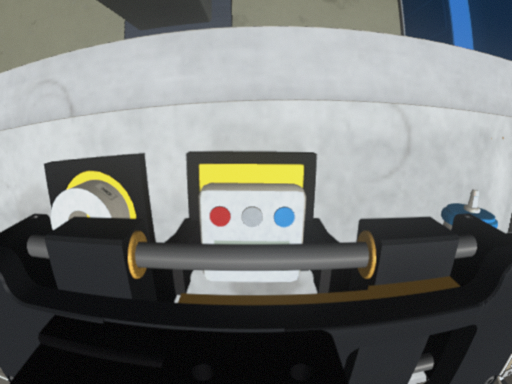

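View pics/side14.png

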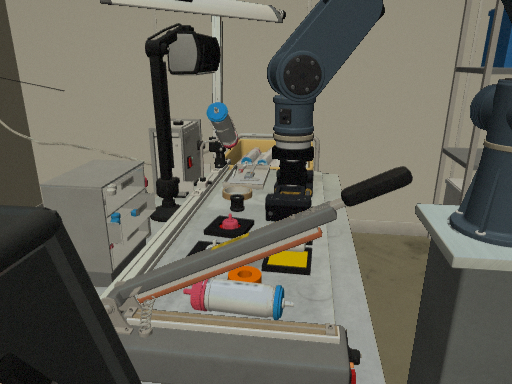

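{"name": "send_rows", "arguments": {
  "moves": [0,0,0,0,0,-1.5,-1,0,0,0,0,0,-1,-1,0,0,0,0,0,-0.5,-1,0,0,0,0,0,-0.3,-1,0,0,0,0,0,-0.1,-1,0,0,0,0,0,0,-1,0,0,0,0,0,0,1,0,0,0,0,0,0,1,0,0,0,0,0,0,1,0,0,0,0,0,0,1,0,0,0,0,0,2,1,0,0,0,0,0,4,1,0,0,0,0,0,4,1]
}}

```text
time_s: 26.1
position: [0.4869, 0.233, 0.0995]
tcp_rot: [[-1.0, 0.031, -0.003], [0.031, 1.0, -0.001], [0.003, -0.001, -1.0]]
force: [0.0, 0.8, -0.3]
opening: 0.996
```

{"name": "send_rows", "arguments": {
  "moves": [0,0,0,-1,-4,2,1,0,0,0,-1,-4,2,1,0,0,0,0,-4,2,1,0,0,0,0,-4,2,1,0,0,0,0,-4,2,1,0,0,0,0,-4,0,1,0,0,0,0,-4,0,1,0,0,0,0,-4,0,1,0,0,0,0,-4,0,1,0,0,0,0,0,0,1,0,0,0,0,0,0,1]
}}

```text
time_s: 27.2
position: [0.4674, -0.1272, 0.199]
tcp_rot: [[-0.999, 0.033, -0.001], [0.033, 0.999, 0.001], [0.001, 0.001, -1.0]]
force: [0.8, -0.4, 0.3]
opening: 0.997
```

```bash
python3 - <<'E'
from h import *
t=snap('top','top15');c=snap('wrist','wrist15');d=snap('side','side15')
s=read_state(); print(s['time_s'],s['position'],s['opening'],s['force'])
b=cv2.imread('pics/top15.png')[130:260,120:320]
cv2.imwrite('pics/s15.png',cv2.resize(b,None,fx=4,fy=4,interpolation=cv2.INTER_CUBIC))
b=cv2.imread('pics/side15.png')[170:290,180:330]
cv2.imwrite('pics/ss15.png',cv2.resize(b,None,fx=5,fy=5,interpolation=cv2.INTER_CUBIC))
E
```

```text
27.35 [ 0.46725677 -0.12528213  0.19895695] 0.9980013674025274 [-0.59028893  0.70092641  0.07434928]
```

View pics/s15.png

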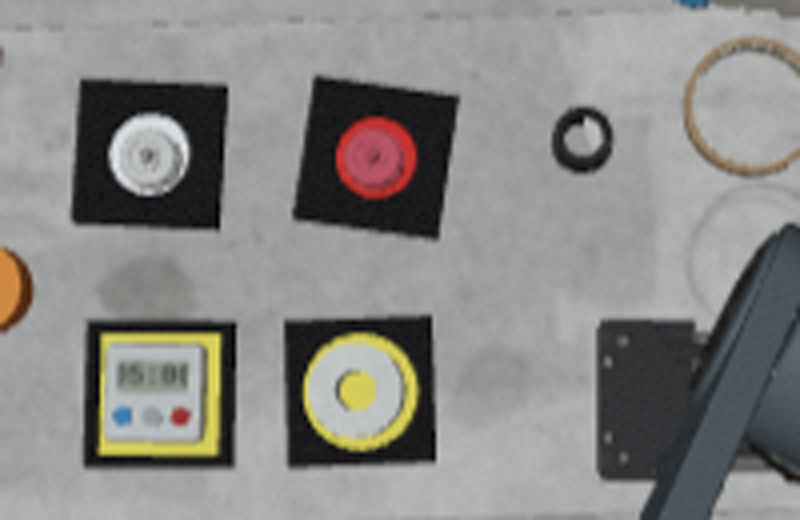

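View pics/ss15.png

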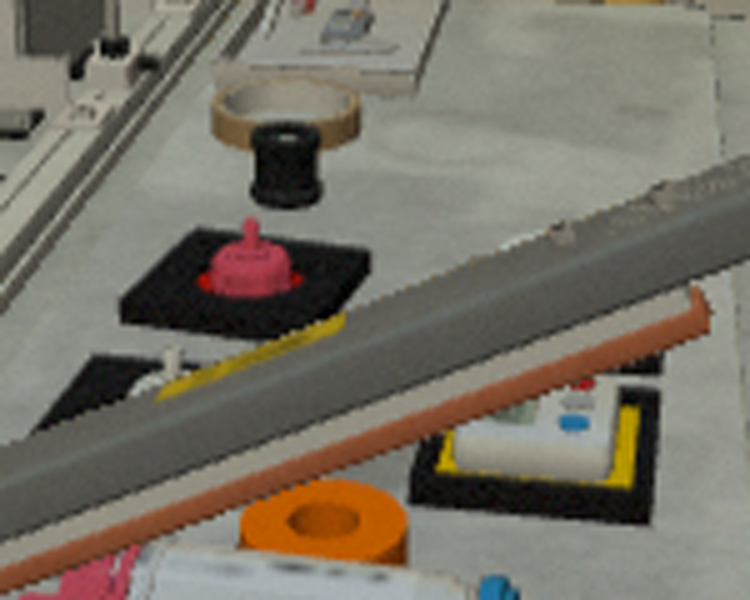

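View pics/wrist15.png

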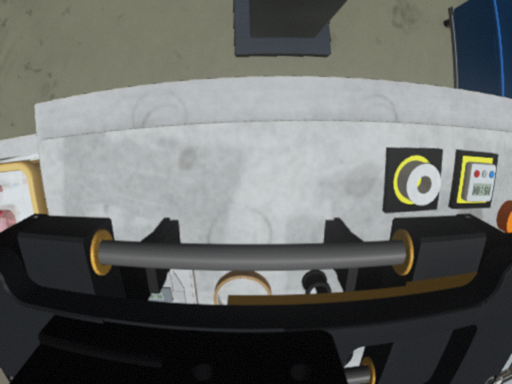

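```bash
python3 - <<'E'
from h import *
a=load('top0')['pixels'].astype(int);b=load('top15')['pixels'].astype(int)
for n,(u,v,r) in {'loupe':(265,164,12),'tape':(308,156,20)}.items(): print(n,abs(a-b)[v-r:v+r,u-r:u+r].mean(), abs(a-b)[v-r:v+r,u-r:u+r].max())
from rig import hand_in
print(hand_in())
E
```

```text
loupe 10.664351851851851 21
tape 12.984791666666666 20
the job is handed in; nothing more can be done
None
```

All four pieces are in their nests: the red cap on the red floor, the white cap on the white floor, the label roll in the large round nest and the timer in the square nest. They were set in that order, each lowered to a light contact and let go. I handed the job in at about 27 s with the arm clear of everything.

**Last checks:** In the final top picture each piece sits top up inside its pocket, with pocket floor visible all round. The side picture shows the red cap flat and the timer level from the part in view. The paper cutter's lever hides most of the white cap and the label roll there, so for those two I relied on the top and wrist pictures. The loupe and tape show only a small, even brightness change between the first and last top pictures, no larger than 21 grey levels, so neither appears to have shifted.

**One disagreement:** The visible finger ends sit about 19 mm above the TCP position the robot reports, not at it as the description says. Because of this, my first grip on the red cap closed on air above the neck without touching anything. I worked the offset out from the side camera, used it from then on, and every later grip held the first time.

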